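# Lock the loose hook on the entrance hook rail

## Task

The hook rail lies face down on the bench so that its hooks can be locked before it goes back on the wall. On two of its three studs the big nut is already tight against the small nut and washers below it; on the third it still stands clear. Run that big nut down clockwise, tighten it firmly by hand against the small nut so that the two stay locked, without overtightening, and leave the things on the bench where they are.

Things in the scene. Friction and masses are not known exactly. Their poses are not given: they have to be found in the camera images.
- jam_nut: Big steel hex nut still to be locked: 30 mm across flats, 34.6 mm across corners, 14 mm high, on an upright stud. Origin at the centre of its underside, z up; flats face its own +y and every 60 degrees from there. Its underside starts 9.2 to 10.5 mm above the small nut's top; on the other two studs big nuts of the same size are already down on theirs, only 2.5 mm above.
- jam_middle (a point): Middle of that big nut, 7 mm above its underside. Thread friction is 0.03 N m; once the nut bears on the washers a springy torque adds to it, climbing about 0.2 N m per radian that the gripper turns (the nut gives a little in the jaws). Firmly hand-tight is 0.15 to 0.20 N m felt at the wrist; let go, it springs back up to 0.5 rad and stays locked. Beyond 0.25 N m it is overtightened.
- stud_tip (a point): Top end of the stud that carries the loose big nut, on its axis, 44 mm above the rail's top face; 12 mm thick. Coarse right-hand thread: one turn clockwise seen from above brings the nut down 8 mm. The nut can be turned any number of times, moves along the stud only by turning and stays where it is left.
- first_nut: Small steel hex nut under the loose big nut, 22 mm across flats, 25.4 mm across corners, fixed. Origin on the stud's axis at the rail's top face; its top is 12 mm above that, a round flange below it is 34 mm wide and 2 mm high. On it lies a stack of washers 21 mm wide, 1.5 to 6.5 mm high, different each time and not measured: the big nut bears on them and stops there.
- rail: Light wooden rail, 70 mm wide (its x), 420 mm long (its y), face down on two dark battens, fixed. Its top face is 70 mm above its origin, which lies on the bench under its middle. The three studs stand on its centre line at 0 and +-130 mm along its length; the one with the loose jam nut can be any of them.
- basket: Bystander: woven-look plastic basket 160 x 240 x 100 mm, origin under its middle.
- egg: Bystander: white ceramic egg-shaped key holder, 80 mm wide and 100 mm high, origin under its middle.
- shoehorn: Bystander: chrome shoe horn lying flat, 255 mm long, 5 mm thick, origin near its middle.
- clip_1: Bystander: grey plastic cycling clip, an open ring 80 mm across, 12 mm high, origin at the ring's centre on the bench.
- clip_2: Bystander: a second, equal cycling clip.
- screwdriver: Bystander: screwdriver lying on the bench.
- screw_dish: Bystander: steel dish 80 mm across and 30 mm high.
- polish_tin: Bystander: shoe polish tin, 70 mm across and 28 mm high.

How it is judged:
On the way, in this order (a step that is already met when the one before it is completed fails the run):
1. the big nut is run down to less than 7.5 mm above the small nut's top (z of jam_nut in the frame of first_nut below 0.0195 m), for 0.02 s.
2. the big nut is tightened against the small nut and its washers (bearing force above 85 N) (contact force between jam_nut and first_nut above 85 N), for 0.2 s.
At the end, for the whole second after the job is handed in: The big nut, released and still, still bears on the small nut's washers with more than 12 N after having been tightened to more than 85 N and never more than 290 N; the bystanders are within 20 mm of where they stood (contact force between jam_nut and first_nut above 12 N and angular speed of jam_nut below 0.05 rad/s); the robot touches nothing.
It fails at once if the nut is overtightened (bearing force above 290 N) (contact force between jam_nut and first_nut above 290 N).
It fails at once if the robot pushes on the rail or the small nut with more than 25 N (contact force between any of the arm, the fingers and rail above 25 N or contact force between the fingers and first_nut above 25 N).
It fails at once if a bystander is displaced by more than 20 mm (distance of any of basket, egg, shoehorn, clip_1, clip_2, screwdriver, screw_dish, polish_tin from where it was at the start of the episode above 0.02 m).
It also fails if it takes over 72 s, if anything falls off the work surface, if the arm or the gripper's body presses on something with over 40 N, if the wrist force passes 120 N, or if a joint passes its speed limit or range.

## Robot

A 7-joint arm with a two-finger parallel gripper is mounted at the origin on the work surface. World frame = base frame: x ahead of the robot, y to its left, z up, the work surface at z = 0. Lengths are in m, angles in rad, forces in N, time in s.
With the tool pointing down it reaches from about 0.35 to 0.775 m from the base axis. Payload 3.1 kg.
Tool frame: the origin (TCP) lies at the centre of the arm's flange, where the gripper is bolted on; the fingertips stand 173 mm ahead of it and the grasp point (between the pads) lies 155 mm ahead of it; z points along the fingers, y is the direction in which the jaws open and shut (so a half turn about z gives the same grasp; the last joint's range is limited). The gripper opens to 85 mm and grips with 20 to 120 N. Pads are 22 mm wide; open, the fingers measure 114 mm over their backs; the gripper's body (76 mm by 85 mm) begins 54 mm behind the grasp point. The pads swing forward as they close: fully open they stand 13 mm farther back than shut.
Start: joints at [-1.385, 0.311, 0.014, 1.512, -0.004, 1.319, -0.027], TCP at [0.124, 0.536, 0.405] pointing down, gripper open.
Joint ranges: [-2.7, 2.7], [-0.3, 1.91], [-1.27, 1.3], [0.12, 2.57], [-1.44, 4.58], [0.2, 2.03], [-3.05, 3.05]. Speed limits (rad/s): [2.79, 2.79, 3.14, 3.14, 3.14, 3.14, 3.14].

## Interface

Orientations are given as a unit quaternion [w, x, y, z].
In Python, from station import ctrl, camera gives the robot as it stands. Calls block until the motion is done:
- ctrl.move_ptp(position, orientation): joint-space move of the TCP to a pose.
- ctrl.line_to(position, velocity=0.15, attitude=None, max_force=None): straight line of the TCP; attitude=None keeps the orientation; velocity is the mean speed in m/s. With max_force (N) it stops when the force on the tool has changed by that much, and returns True; else False.
- ctrl.move_j(angles): joint-space move.
- ctrl.gripper_to(opening): finger opening in m; the grip force is fixed at half the most; returns when the fingers have stopped.
- ctrl.pause(seconds).
- ctrl.inverse_kinematics(position, orientation): joint angles nearest the present ones, or None.
- ctrl.state(): the state.
- camera(name): name is "side" or "top" or "wrist"; returns a dict with "frame" (480x640x3 uint8, red, green, blue), "fx", "fy", "cx", "cy" (pixels), "pose" (4x4, takes a point from camera to world coordinates); the wrist camera has in their place "tool_from_camera" (4x4, takes a point from camera to tool coordinates, whose origin is the TCP and whose axes are the flange's). Camera axes: x right, y down, z forward; pixel columns grow to the right and rows downward; lengths in m; the calibration is good to about 2 mm. A picture is of the moment at which its call begins: read the wrist's pose just before it. There is no depth.
A pose or a line that the arm cannot do raises ctrl.MotionError and nothing moves.
- ctrl.hand_in(): hands the job in, once; it reports no verdict.
The state is a dict: "t": time; "joints": joint angles; "dq": joint speeds; "effort": joint torques, N m; "eef_pos": TCP position; "orientation": TCP orientation; "force": force on the tool from outside, world axes, zero at the start; "ft_torque": the same for the moment, N m; "finger_gap": finger opening in m.
Only numpy, scipy, OpenCV 4.12 (cv2) and the standard library are available. Lean on these libraries where they do the work, as an engineer would, in place of code of your own. Each camera call takes 0.05 s, during which the arm holds its last target.

## Working session

There is one attempt and no reset: what is moved stays moved. The work goes in short steps, each a Python script; the robot and the scene stay as the last script left them, time stands still between calls to the robot, and variables do not carry over. Pictures are saved under pics/ and viewed, and the job is handed in when it is done.

```bash
ls; mkdir -p pics; python3 - <<'E'
from station import ctrl, camera
import cv2
s=ctrl.state(); print(s)
for n in ("top","side","wrist"):
    c=camera(n); cv2.imwrite(f"pics/{n}0.png",c["frame"][:,:,::-1]); print(n,c["fx"],c["fy"],c["cx"],c["cy"],c.get("pose",c.get("tool_from_camera")))
E
```

```text
pics
{'t': 0.0, 'joints': array([-1.38469832,  0.31172688,  0.01399945,  1.51308412, -0.00441955,
        1.31919175, -0.02718439]), 'dq': array([-5.88923056e-05, -7.37768415e-05, -8.58218320e-04, -1.51331018e-03,
        6.75743163e-05,  1.72361172e-04,  7.59400437e-04]), 'effort': array([-1.81534792e-04, -3.79915094e+01,  1.46127166e-01, -2.30588150e+01,
        1.22645815e-02,  1.35467228e-02,  1.12152173e-05]), 'eef_pos': array([0.1241065 , 0.53547858, 0.40360901]), 'orientation': array([-9.51170172e-05,  1.13612929e-01,  9.93524377e-01, -1.18576466e-03]), 'force': array([-0.29733717,  0.12998438,  0.22744599]), 'ft_torque': array([-0.04598305,  0.02197016, -0.05772984]), 'finger_gap': 0.0854431684162243}
top 519.5462890071955 519.5462890071955 315.5888678786246 247.54809153335947 [[ 4.26324297e-02 -9.70627957e-01  2.36778052e-01  3.17742065e-01]
 [-9.99090240e-01 -4.16743199e-02  9.05229354e-03  8.22809720e-03]
 [ 1.08115509e-03 -2.36948562e-01 -9.71521595e-01  1.18634251e+00]
 [ 0.00000000e+00  0.00000000e+00  0.00000000e+00  1.00000000e+00]]
side 475.752444418285 475.752444418285 311.8525494878953 237.20500341221566 [[ 0.94442368 -0.24128781  0.22325794  0.34865529]
 [-0.32845097 -0.72062971  0.61058397 -0.63364289]
 [ 0.01355983 -0.64997925 -0.75983097  0.91133314]
 [ 0.          0.          0.          1.        ]]
wrist 421.60345687780773 421.60345687780773 312.49026870653665 245.9978235140383 [[-7.20477713e-05 -9.52710599e-01 -3.03879104e-01  7.82859294e-02]
 [ 9.99999976e-01 -1.31920463e-04  1.76498655e-04 -1.68410888e-03]
 [-2.08240012e-04 -3.03879084e-01  9.52710585e-01  3.06107878e-02]
 [ 0.00000000e+00  0.00000000e+00  0.00000000e+00  1.00000000e+00]]
```

View pics/top0.png

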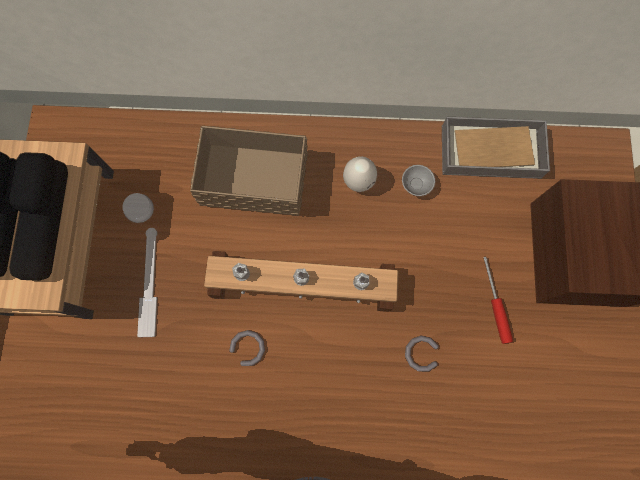

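View pics/side0.png

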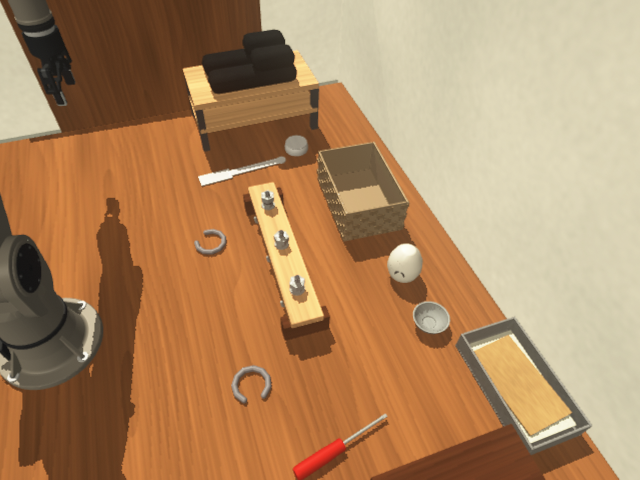

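View pics/wrist0.png

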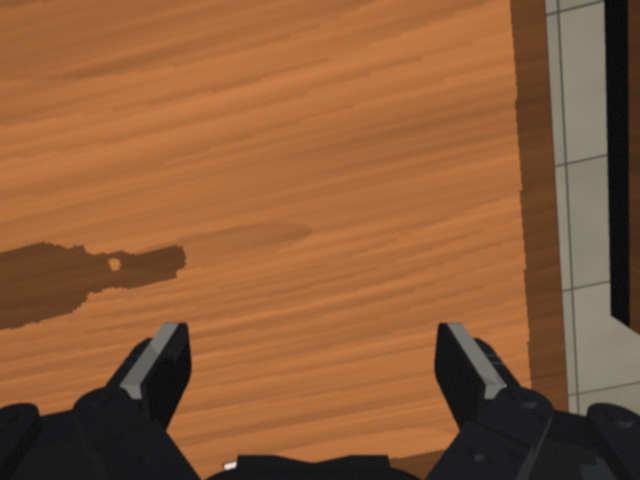

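The top view shows the rail at about (300,278), with studs at (241,271), (302,276) and (362,281). I'll zoom in to find the loose nut.

```bash
cat > h.py <<'E'
import numpy as np, cv2
from station import ctrl, camera
from scipy.spatial.transform import Rotation as R
def ray(c,uv,P):
    d=np.array([(uv[0]-c["cx"])/c["fx"],(uv[1]-c["cy"])/c["fy"],1.]); return P[:3,3],P[:3,:3]@d
def onz(c,uv,z,P=None):
    o,d=ray(c,uv,c["pose"] if P is None else P); return o+d*(z-o[2])/d[2]
def toolT(s):
    w,x,y,z=s["orientation"]; T=np.eye(4); T[:3,:3]=R.from_quat([x,y,z,w]).as_matrix(); T[:3,3]=s["eef_pos"]; return T
def proj(c,p,P=None):
    P=c["pose"] if P is None else P
    q=np.linalg.inv(P)@np.r_[p,1]; return np.array([c["fx"]*q[0]/q[2]+c["cx"],c["fy"]*q[1]/q[2]+c["cy"]])
def quat(psi):
    # tool down, tool y axis in world at angle psi
    y=np.array([np.cos(psi),np.sin(psi),0]); z=np.array([0,0,-1.]); x=np.cross(y,z)
    q=R.from_matrix(np.c_[x,y,z]).as_quat(); return np.r_[q[3],q[:3]]
def wristP(s,c): return toolT(s)@c["tool_from_camera"]
E
python3 - <<'E'
from h import *
c=camera("top"); f=c["frame"]
a=cv2.resize(f[245:310,200:405],None,fx=3.9,fy=3.9,interpolation=cv2.INTER_CUBIC)
c2=camera("side");g=c2["frame"]
b=cv2.resize(g[180:340,230:345],None,fx=3.7,fy=3.7,interpolation=cv2.INTER_CUBIC)
cv2.imwrite("pics/t1.png",a[:,:,::-1]);cv2.imwrite("pics/s1.png",b[:,:,::-1])
for uv in [(241,271),(302,276),(362,281)]: print(onz(c,uv,.1))
hsv=cv2.cvtColor(f,cv2.COLOR_RGB2HSV)
for q in [(220,263),(330,290)]: print(hsv[q[1],q[0]], f[q[1],q[0]])
print(hsv[330,300])
for n,uv in dict(clip1=(248,348),clip2=(422,354)).items(): print(n,onz(c,uv,0))
E
```

```text
[0.52436097 0.17477351 0.1       ]
[0.51912503 0.04453222 0.1       ]
[ 0.51382119 -0.08302313  0.1       ]
[ 15 118 190] [190 146 102]
[ 15 118 204] [204 156 110]
[ 12 150 138]
clip1 [0.3685379  0.16093305 0.        ]
clip2 [ 0.37198919 -0.22921     0.        ]
```

View pics/t1.png

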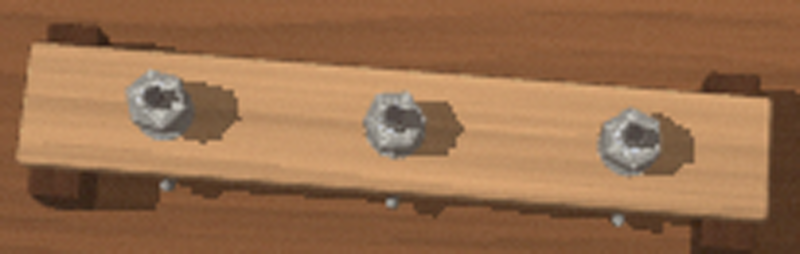

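View pics/s1.png

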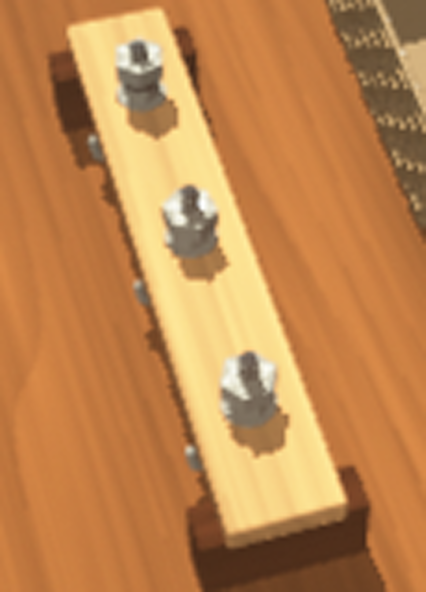

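The left stud, at (158,95) in the top crop and (140,70) in the side crop, appears to have the raised nut, because a thin neck shows under it. I'll go closer with the wrist camera to confirm and measure.

```bash
python3 - <<'E'
from h import *
for psi in np.arange(-3,3.2,.5):
    q=ctrl.inverse_kinematics([.524,.175,.27],quat(psi)); print(round(psi,2), None if q is None else q.round(2))
# viewing pose: camera offset
psi=1.5
s=ctrl.state(); y=toolT(s)[:3,1]; print("tool y now",y)
tool_x=np.array([np.sin(psi)*-1,np.cos(psi),0]) # check below
print(R.from_quat(np.roll(quat(psi),-1)).as_matrix())
E
```

```text
-3.0 [-0.45  0.43  0.12  1.7  -0.06  1.02  2.98]
-2.5 [-1.1   0.67  1.13  1.72 -0.65  1.18 -2.29]
-2.0 [-1.1   0.67  1.13  1.72 -0.65  1.18 -1.79]
-1.5 [-0.84  0.49  0.66  1.71 -0.34  1.06 -1.56]
-1.0 [-0.81  0.48  0.63  1.71 -0.32  1.05 -1.07]
-0.5 [-0.86  0.5   0.7   1.71 -0.36  1.06 -0.54]
0.0 [-0.81  0.48  0.63  1.71 -0.32  1.05 -0.07]
0.5 [-0.77  0.47  0.57  1.71 -0.29  1.04  0.39]
1.0 [-0.72  0.46  0.5   1.71 -0.25  1.04  0.86]
1.5 [-0.67  0.45  0.43  1.71 -0.21  1.03  1.33]
2.0 [-0.58  0.44  0.31  1.7  -0.15  1.02  1.78]
2.5 [-0.54  0.43  0.25  1.7  -0.12  1.02  2.25]
3.0 [-0.47  0.43  0.16  1.7  -0.08  1.02  2.71]
tool y now [ 0.22579908  0.97417326 -0.00111276]
[[-0.99749499  0.0707372   0.        ]
 [ 0.0707372   0.99749499  0.        ]
 [ 0.          0.         -1.        ]]
```

```bash
python3 - <<'E'
from h import *
for i,(p) in enumerate([[.46,.175,.325],[.57,.175,.33]]):
    ctrl.move_ptp(p,quat(1.5)); ctrl.pause(.2)
    s=ctrl.state(); c=camera("wrist"); print(s["t"],s["joints"].round(2),s["eef_pos"].round(4))
    np.savez(f"v{i}.npz",P=wristP(s,c),f=c["frame"])
    cv2.imwrite(f"pics/w{i}.png",c["frame"][:,:,::-1])
    print(proj(c,[.524,.175,.114],wristP(s,c)))
E
```

```text
2.2667 [-0.75  0.27  0.42  1.8  -0.12  1.1   1.22] [0.4598 0.176  0.3251]
[322.12209051 404.77409046]
3.0333 [-0.63  0.47  0.44  1.51 -0.21  1.21  1.34] [0.569  0.1755 0.33  ]
[307.41980889 191.816565  ]
```

View pics/w0.png

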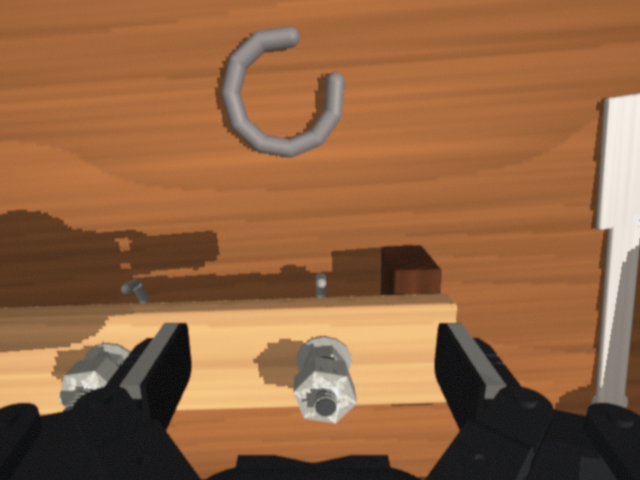

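View pics/w1.png

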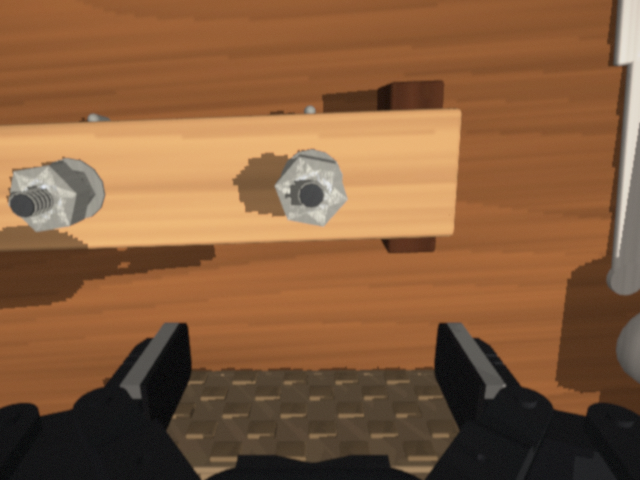

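View w1 shows the left stud's tip at (312,194), close to the nut top, while the middle stud protrudes much further. That confirms the left nut is the loose one. Next is the tip position and hex angle.

```bash
python3 - <<'E'
from h import *
d=np.load("v1.npz"); f=d["f"]; P=d["P"]
a=cv2.resize(f[140:240,250:370],None,fx=6,fy=6,interpolation=cv2.INTER_CUBIC); cv2.imwrite("pics/w1z.png",a[:,:,::-1])
f0=np.load("v0.npz")["f"]
a=cv2.resize(f0[325:435,260:380],None,fx=5,fy=5,interpolation=cv2.INTER_CUBIC); cv2.imwrite("pics/w0z.png",a[:,:,::-1])
E
```

```text
(no output)
```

View pics/w1z.png

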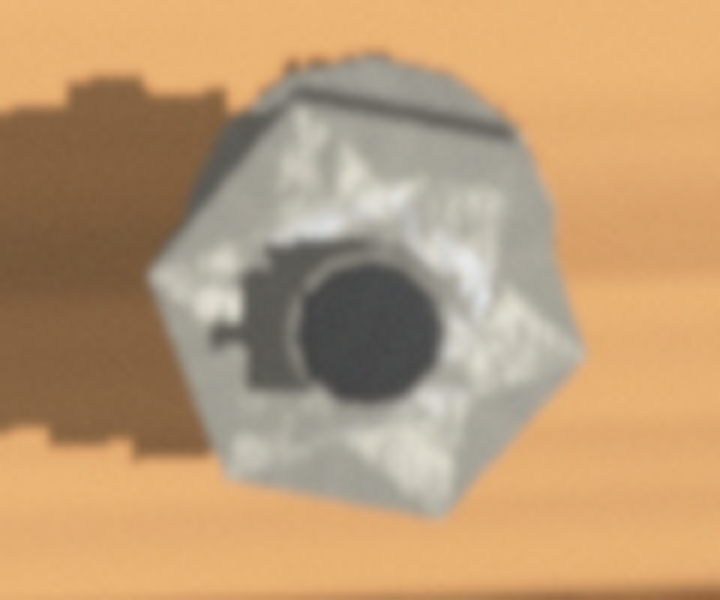

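View pics/w0z.png

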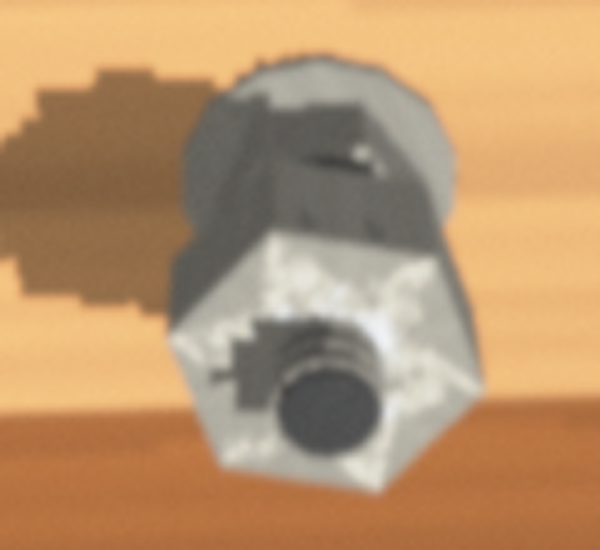

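The crop shows six clear hex corners and the tip disc centred at (370,332) in crop pixels. I'll cast these as rays.

```bash
python3 - <<'E'
from h import *
c=camera("wrist"); P=np.load("v1.npz")["P"]
co=np.array([(300,92),(148,275),(232,478),(440,517),(585,352),(512,135)])/6.+[250,140]-.4
for z in (.104,.106,.108):
    W=np.array([onz(c,u,z,P) for u in co]); m=W.mean(0); d=W-m
    r=np.linalg.norm(d[:,:2],axis=1); a=np.arctan2(d[:,1],d[:,0]); v=np.exp(6j*a).mean(); 
    print(z,m.round(4),(r*1e3).round(2),r.mean()*1e3,"corner ang mod60",np.degrees(np.angle(v))/6,abs(v))
tip=np.array([370,332])/6+[250,140]-.4
print("tip v1",onz(c,tip,.114,P))
P0=np.load("v0.npz")["P"]; tip0=np.array([330,412])/5+[260,325]-.4
print("tip v0",onz(c,tip0,.114,P0))
# triangulate
o1,d1=ray(c,tip,P);o0,d0=ray(c,tip0,P0); A=np.c_[d1,-d0]; t=np.linalg.lstsq(A,o0-o1,rcond=None)[0]; print("tri",o1+d1*t[0],o0+d0*t[1])
# rail direction & stud from top view (approx pixel)
ct=camera("top")
print("top tips",[onz(ct,np.array(u)/3.9+[200,245],.1) for u in ((160,97),(400,120),(637,137))])
# rail edge in v1
for u in [(0,126),(455,110),(0,249),(455,235)]: print(onz(c,u,.07,P)[:2])
E
```

```text
0.104 [0.5258 0.1765 0.104 ] [17.57 17.4  17.27 17.49 17.17 17.37] 17.379340895359206 corner ang mod60 15.651200859420301 0.9903558084383214
0.106 [0.5254 0.1766 0.106 ] [17.39 17.23 17.09 17.31 17.   17.2 ] 17.201534106424383 corner ang mod60 15.651200859420202 0.9903558084383214
0.108 [0.525  0.1766 0.108 ] [17.21 17.05 16.91 17.13 16.82 17.02] 17.023727317489552 corner ang mod60 15.651200859420277 0.9903558084383219
tip v1 [0.52551227 0.17660341 0.114     ]
tip v0 [0.52547889 0.17669088 0.114     ]
tri [0.52552236 0.17660258 0.11394651] [0.52552266 0.17668991 0.11394521]
top tips [array([0.52680362, 0.17490636, 0.1       ]), array([0.51967365, 0.04335949, 0.1       ]), array([ 0.51581524, -0.08580728,  0.1       ])]
[0.48606654 0.01591835]
[0.4946605  0.25334484]
[ 0.55256528 -0.00395879]
[0.56237615 0.25553104]
```

Both views agree: the axis is at (0.5255, 0.1766), the triangulated tip height is 0.1139 (expected 0.114), and the corner radius is 17.2 mm (expected 17.3). Flat normals are at 45.65° mod 60. I'll move above the nut, then test the rotation timing and torque noise in the air.

```bash
python3 - <<'E'
from h import *
X,Y=.5255,.1766; psi=np.radians(165.65)
q=ctrl.inverse_kinematics([X,Y,.31],quat(psi)); print(q.round(2))
ctrl.move_ptp([X,Y,.31],quat(psi)); ctrl.gripper_to(.06)
s=ctrl.state(); print(s["t"],s["joints"].round(3),s["eef_pos"].round(4),s["finger_gap"])
F=[]
for i in range(20):
    ctrl.pause(.02); s=ctrl.state(); F.append(np.r_[s["force"],s["ft_torque"],s["effort"][6]])
F=np.array(F); print(F.mean(0).round(4),F.std(0).round(4))
def rot(d,v,dz=0.0005):
    t=ctrl.state()["t"]; ctrl.line_to([X,Y,.31-dz],velocity=v,attitude=quat(psi+d)); s=ctrl.state(); print(d,v,"dt",s["t"]-t,s["joints"].round(3),s["ft_torque"].round(3))
rot(-.3,.01); rot(0,.002,0)
E
```

```text
[-0.47  0.39  0.15  1.65 -0.06  1.11  2.59]
4.7 [-0.468  0.39   0.151  1.647 -0.064  1.11   2.591] [0.5256 0.1766 0.31  ] 0.06009929147960538
[-0.1334  0.1795  0.3205 -0.0017 -0.0052 -0.0045 -0.0005] [6.262e-01 5.189e-01 5.173e-01 3.570e-02 3.040e-02 2.420e-02 3.000e-04]
-0.3 0.01 dt 0.4500000000000002 [-0.512  0.392  0.209  1.649 -0.089  1.109  2.314] [ 0.014 -0.022 -0.008]
0 0.002 dt 0.4500000000000002 [-0.467  0.39   0.15   1.647 -0.064  1.11   2.59 ] [-0.03  -0.014  0.051]
```

```bash
cat >> h.py <<'E'
X,Y=.5255,.1766
def meas(n=10,dt=.02):
    F=[]
    for i in range(n):
        ctrl.pause(dt); s=ctrl.state(); F.append(np.r_[s["force"],s["ft_torque"],s["effort"][6]])
    return np.mean(F,0),s
E
python3 - <<'E'
from h import *
psi=np.radians(165.65)
print(ctrl.line_to([X,Y,.2565],velocity=.08,max_force=10))
m,s=meas(10); print("pre",m.round(4),s["eef_pos"].round(4))
ctrl.gripper_to(.0)
m,s=meas(15); print("grip",m.round(4),s["eef_pos"].round(4),s["finger_gap"],s["t"])
c=camera("wrist"); cv2.imwrite("pics/g.png",c["frame"][:,:,::-1])
c=camera("side"); cv2.imwrite("pics/gs.png",cv2.resize(c["frame"][120:280,200:360],None,fx=3.7,fy=3.7)[:,:,::-1])
E
```

```text
False
pre [-0.0367  0.1109  0.1918 -0.0208  0.0045  0.0088 -0.0003] [0.5258 0.1767 0.2572]
grip [ 1.2895 -0.5604  3.1295 -0.1369 -0.309   0.0209 -0.0176] [0.5261 0.1765 0.2572] 0.02877113947556445 7.5417
```

View pics/g.png

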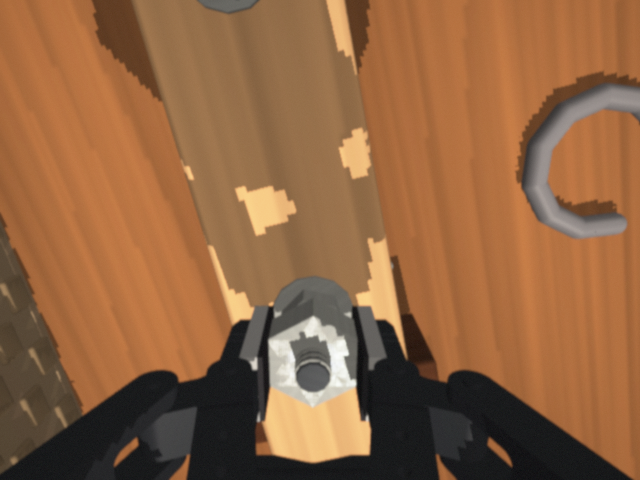

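View pics/gs.png

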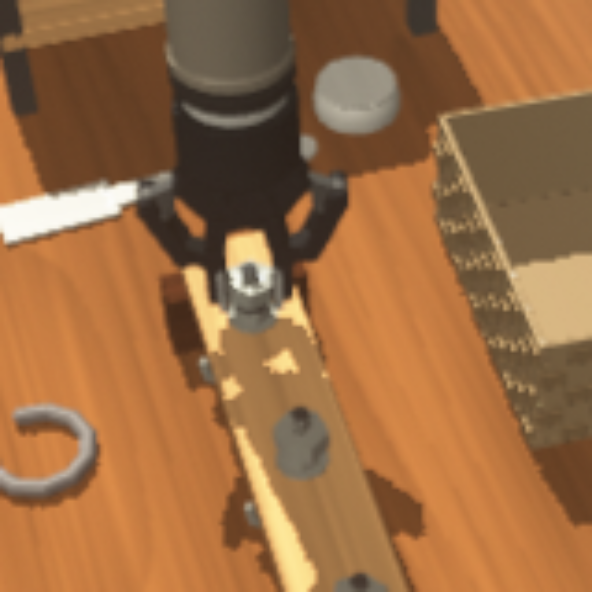

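The wrist view shows the nut centred and flat between the pads, with the gap at 28.8 mm. I'll turn it clockwise in steps and log torque.

```bash
cat >> h.py <<'E'
import json
PITCH=.008/(2*np.pi)
def turn(psi0,z0,tot,step,stop,n=8,v=.01):
    d=0; base=[]
    while d<tot-1e-6:
        d=min(tot,d+step)
        try: ctrl.line_to([X,Y,z0-PITCH*d],velocity=v,attitude=quat(psi0-d))
        except ctrl.MotionError as e: print("ERR",e); d-=step; break
        m,s=meas(n)
        print(round(d,3),"tz %.3f e7 %.4f"%(m[5],m[6]),"F",m[:3].round(1),"j7 %.2f z %.4f gap %.4f t %.1f"%(s["joints"][6],s["eef_pos"][2],s["finger_gap"],s["t"]))
        if stop(m,s,d): break
    json.dump([psi0-d,z0-PITCH*d],open("st.json","w")); return d
E
python3 - <<'E'
from h import *
e=[]
def stop(m,s,d):
    e.append(abs(m[6])); return s["joints"][6]<-2.75 or abs(m[6])>.075 or abs(m[5])>.1
turn(np.radians(165.65),.2565,5.2,.25,stop,n=6)
E
```

```text
0.25 tz -0.019 e7 0.0369 F [ 1.4 -1.1  5.4] j7 2.37 z 0.2568 gap 0.0288 t 8.1
0.5 tz -0.050 e7 0.0365 F [ 0.5 -0.5  5.7] j7 2.15 z 0.2565 gap 0.0285 t 8.6
0.75 tz -0.033 e7 0.0362 F [ 0.2 -0.2  6. ] j7 1.92 z 0.2562 gap 0.0288 t 9.1
1.0 tz -0.040 e7 0.0357 F [-0.   0.2  6.7] j7 1.70 z 0.2558 gap 0.0287 t 9.6
1.25 tz -0.016 e7 0.0351 F [-0.3  0.9  6.6] j7 1.48 z 0.2555 gap 0.0284 t 10.1
1.5 tz -0.031 e7 0.0343 F [-0.1  1.2  6.7] j7 1.25 z 0.2552 gap 0.0290 t 10.6
1.75 tz -0.036 e7 0.0334 F [0.1 1.8 6.5] j7 1.03 z 0.2549 gap 0.0289 t 11.1
2.0 tz -0.018 e7 0.0323 F [0.6 2.2 6. ] j7 0.81 z 0.2546 gap 0.0290 t 11.6
2.25 tz -0.060 e7 0.0311 F [1.3 2.5 5.6] j7 0.59 z 0.2543 gap 0.0287 t 12.1
2.5 tz -0.053 e7 0.0298 F [2.8 2.7 5.3] j7 0.38 z 0.2540 gap 0.0285 t 12.6
2.75 tz -0.035 e7 0.0229 F [3.4 4.6 4.9] j7 0.16 z 0.2537 gap 0.0286 t 13.1
3.0 tz -0.032 e7 0.0224 F [4.4 4.5 4.5] j7 -0.05 z 0.2534 gap 0.0287 t 13.6
3.25 tz 0.000 e7 -0.0125 F [4.4 4.7 4.5] j7 -0.27 z 0.2533 gap 0.0283 t 14.1
3.5 tz 0.045 e7 -0.0504 F [4.6 3.8 5.2] j7 -0.48 z 0.2532 gap 0.0289 t 14.6
3.75 tz 0.093 e7 -0.0818 F [4.5 3.9 6.4] j7 -0.69 z 0.2531 gap 0.0288 t 15.1
```

Contact began at about 3.05 rad and torque is climbing roughly 0.19 N·m/rad from a −0.03 baseline. I'll continue in small steps with better averaging.

```bash
python3 - <<'E'
from h import *
p,z=json.load(open("st.json")); z=.2528-.0003
m,s=meas(40); print("static",m.round(4))
turn(p,.2520,.14,.07,lambda m,s,d: m[5]>.14,n=40)
c=camera("wrist"); cv2.imwrite("pics/g2.png",c["frame"][:,:,::-1])
E
```

```text
static [ 4.816   3.8387  6.2759  0.7935 -0.8201  0.0777 -0.0826]
0.07 tz 0.088 e7 -0.0904 F [5.5 3.7 4.9] j7 -0.75 z 0.2531 gap 0.0291 t 16.7
0.14 tz 0.099 e7 -0.1019 F [5.4 3.5 5.2] j7 -0.81 z 0.2530 gap 0.0288 t 17.6
```

View pics/g2.png

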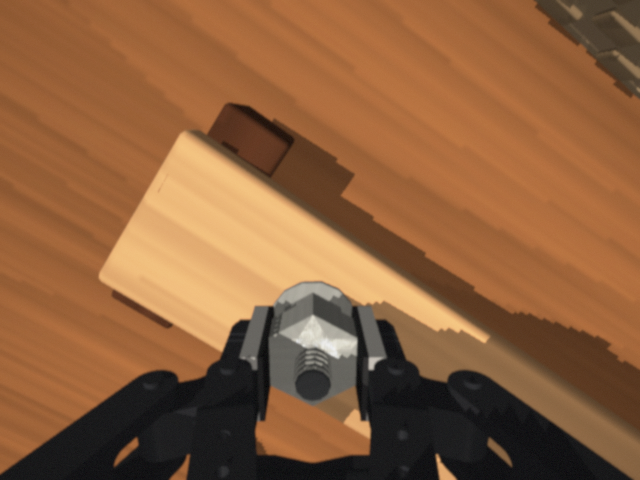

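Averaged, `tz` and joint-7 effort agree at 0.10 N·m static, against a −0.02 to −0.03 free-run baseline. I'll go on carefully to about 0.145.

```bash
python3 - <<'E'
from h import *
p,z=json.load(open("st.json"))
turn(p,.2519,.4,.06,lambda m,s,d: m[6]<-.14 or m[5]>.165,n=25)
m,s=meas(30); print(m.round(4))
E
```

```text
0.06 tz 0.120 e7 -0.1117 F [5.7 3.5 4.8] j7 -0.86 z 0.2530 gap 0.0285 t 18.4
0.12 tz 0.113 e7 -0.1223 F [5.6 3.2 5.1] j7 -0.91 z 0.2530 gap 0.0289 t 19.0
0.18 tz 0.138 e7 -0.1329 F [5.4 3.1 5.5] j7 -0.96 z 0.2529 gap 0.0287 t 19.7
0.24 tz 0.148 e7 -0.1429 F [5.5 3.1 5.6] j7 -1.02 z 0.2529 gap 0.0286 t 20.4
[ 5.3835  3.1915  5.633   0.6691 -0.9997  0.1443 -0.1415]
```

```bash
python3 - <<'E'
from h import *
p,z=json.load(open("st.json"))
turn(p,.2518,.06,.06,lambda m,s,d: False,n=30)
p,z=json.load(open("st.json"))
s=ctrl.state(); print(s["eef_pos"])
ctrl.gripper_to(.055); m,s=meas(15); print("rel",m.round(4),s["eef_pos"].round(4),s["finger_gap"])
ctrl.line_to([X,Y,.31],velocity=.08)
psi=1.5; ctrl.move_ptp([.57,.175,.33],quat(psi)); ctrl.pause(.3)
s=ctrl.state(); c=camera("wrist"); print(s["t"],s["eef_pos"]); np.savez("v2.npz",P=wristP(s,c),f=c["frame"])
cv2.imwrite("pics/w2.png",c["frame"][:,:,::-1]); cv2.imwrite("pics/w2z.png",cv2.resize(c["frame"][140:240,250:370],None,fx=6,fy=6,interpolation=cv2.INTER_CUBIC)[:,:,::-1])
print("final psi deg",np.degrees(p)%60)
E
```

```text
0.06 tz 0.158 e7 -0.1548 F [5.7 3.  4.8] j7 -1.07 z 0.2529 gap 0.0284 t 21.6
[0.52727715 0.17791693 0.25288465]
rel [-9.360e-02  1.975e-01 -4.900e-02  3.300e-03 -6.900e-03 -7.200e-03
 -1.000e-04] [0.5254 0.1765 0.2516] 0.05468959242932866
25.5333 [0.56995339 0.17505577 0.32993085]
final psi deg 45.580683840185074
```

View pics/w2z.png

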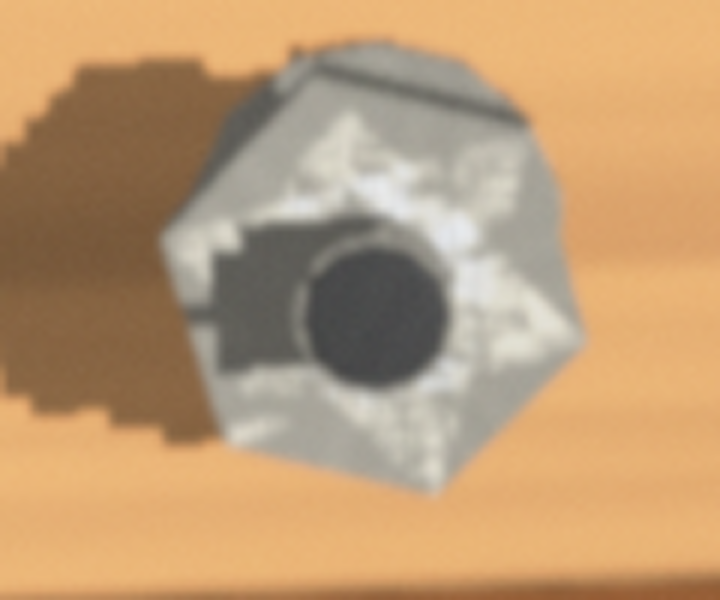

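Gripping released cleanly. In the crop the corners are now at (318,65), (162,240), (228,443), (435,494), (585,340) and (528,122). I'll compute the spring-back angle and nut height from these.

```bash
python3 - <<'E'
from h import *
d=np.load("v2.npz"); P=d["P"]; c=camera("wrist")
co=np.array([(318,65),(162,240),(228,443),(435,494),(585,340),(528,122)])/6.+[250,140]-.4
for z in (.098,.100,.102,.104):
    W=np.array([onz(c,u,z,P) for u in co]); m=W.mean(0); q=W-m
    r=np.linalg.norm(q[:,:2],axis=1); a=np.arctan2(q[:,1],q[:,0]); v=np.exp(6j*a).mean()
    print(z,m.round(4),r.mean()*1e3,"flat ang mod60",(30+np.degrees(np.angle(v))/6)%60,abs(v))
ct=camera("top"); cv2.imwrite("pics/t2.png",ct["frame"][:,:,::-1]); m=meas(3)[0]
E
```

```text
0.098 [0.5261 0.1765 0.098 ] 17.62057848847198 flat ang mod60 42.23580841515127 0.993870979495529
0.1 [0.5258 0.1765 0.1   ] 17.445538993870674 flat ang mod60 42.2358084151513 0.9938709794955288
0.102 [0.5254 0.1766 0.102 ] 17.270499499269388 flat ang mod60 42.23580841515124 0.9938709794955287
0.104 [0.5251 0.1766 0.104 ] 17.095460004668073 flat ang mod60 42.23580841515125 0.9938709794955295
```

View pics/t2.png

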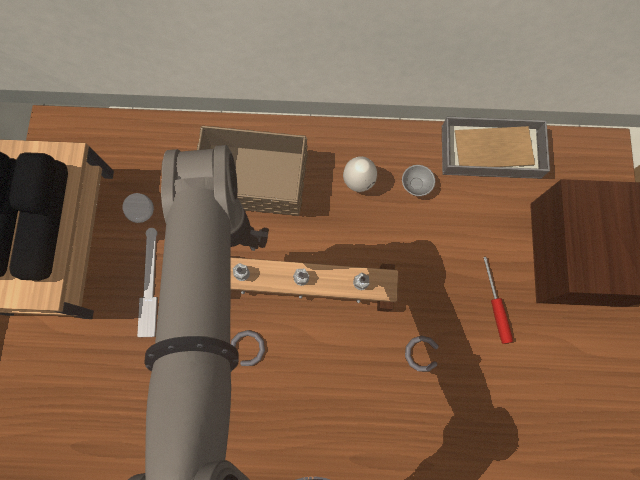

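```bash
python3 - <<'E'
from h import *
s=ctrl.state(); print(s["t"],s["eef_pos"],s["force"].round(2),s["finger_gap"]); ctrl.hand_in()
E
```

```text
25.7333 [0.56998816 0.1750025  0.33001711] [ 0.29 -0.8  -0.9 ] 0.054976557124399854
the job is handed in; nothing more can be done
```

I ran the loose nut down, tightened it by hand and let go of it, then handed the job in at 25.7 s. No verdict came back, and I could not read the bearing force directly.

- **Which nut:** it was the left stud, at (0.5255, 0.1766). Two wrist-camera views agreed, and the tip height they gave was 0.1139 m against the 0.114 m expected.
- **Tightening:** I gripped the nut once and turned it clockwise, following the thread down. It met the washers after about 3.05 rad. I stopped at 4.19 rad of gripper turn, with 0.155–0.158 N m at the wrist; the force sensor and the joint-7 effort agreed. That is at the low end of the 0.15–0.20 N m band and held for over 0.5 s.
- **After release:** the hex angle fits a net turn of about 3.2 rad, and the apparent nut size and centre fit a drop of about 4 mm. That is slightly past first contact, so the nut should still be locked.
- **Surroundings:** the top view showed nothing moved. The arm hid part of the basket and rail in that picture. The gripper was open, well above the nut, with no contact force.

Three things did not fit the description:
- **Baseline torque:** while the nut ran free, the reading was about −0.03 N m, where I expected +0.03. The true peak could therefore differ by about 0.03 N m from what I read.
- **Torque slope:** it climbed at 0.14–0.17 N m per rad rather than 0.2.
- **Springing back:** gripper and nut differed by about 1 rad after release, more than the stated 0.5 rad. I put the excess down to the nut giving in the jaws.

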